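# Flip the stock tags on the storeroom bin rack

## Task

Set the four hinged stock tags on the bin rack to match the bins behind them. With a fingertip, push the tag of every bin that is heaped full right over towards its bin, against its stop, so that its raised disc faces up, and push every other tag right over towards the robot, against its stop, so that its raised bar faces up. Only push, never pinch a tag; leave tags that are already right as they are, and do not lift or shift the bins or anything else.

Things in the scene. Friction and masses are not known exactly. Their poses are not given: they have to be found in the camera images.
- tag_1 (a joint): Swing of tag_1: aluminium flap 56 mm wide, 4 mm thick, hinged along its lower edge; free edge 52 mm from the hinge axis. 0 = leans 45 degrees towards the robot (stop; bar faces up), 0.785 = upright, 1.571 = leans 45 degrees towards the bins (stop; disc faces up). Stiff hinge: stays where it is left, about 1 N at the free edge moves it. Tags change places.
- tag_1_hinge (a point): Middle of tag_1's hinge axis, 117 mm above the table; x points level towards the bins, y along the rack. Its bin's centre is 95 mm along x; tags are 115 mm apart. Stop tabs and ears reach at most 8 mm above it, within 36 mm along y. Below: the fixed wooden rack, an upright board 18 mm thick, 490 mm long, top 105 mm above the table, on a 12 mm plank.
- tag_2 (a joint): Swing of tag_2: aluminium flap 56 mm wide, 4 mm thick, hinged along its lower edge; free edge 52 mm from the hinge axis. 0 = leans 45 degrees towards the robot (stop; bar faces up), 0.785 = upright, 1.571 = leans 45 degrees towards the bins (stop; disc faces up). Stiff hinge: stays where it is left, about 1 N at the free edge moves it. Tags change places.
- tag_2_hinge (a point): Middle of tag_2's hinge axis, 117 mm above the table; x points level towards the bins, y along the rack. Its bin's centre is 95 mm along x; tags are 115 mm apart. Stop tabs and ears reach at most 8 mm above it, within 36 mm along y. Below: the fixed wooden rack, an upright board 18 mm thick, 490 mm long, top 105 mm above the table, on a 12 mm plank.
- tag_3 (a joint): Swing of tag_3: aluminium flap 56 mm wide, 4 mm thick, hinged along its lower edge; free edge 52 mm from the hinge axis. 0 = leans 45 degrees towards the robot (stop; bar faces up), 0.785 = upright, 1.571 = leans 45 degrees towards the bins (stop; disc faces up). Stiff hinge: stays where it is left, about 1 N at the free edge moves it. Tags change places.
- tag_3_hinge (a point): Middle of tag_3's hinge axis, 117 mm above the table; x points level towards the bins, y along the rack. Its bin's centre is 95 mm along x; tags are 115 mm apart. Stop tabs and ears reach at most 8 mm above it, within 36 mm along y. Below: the fixed wooden rack, an upright board 18 mm thick, 490 mm long, top 105 mm above the table, on a 12 mm plank.
- tag_4 (a joint): Swing of tag_4: aluminium flap 56 mm wide, 4 mm thick, hinged along its lower edge; free edge 52 mm from the hinge axis. 0 = leans 45 degrees towards the robot (stop; bar faces up), 0.785 = upright, 1.571 = leans 45 degrees towards the bins (stop; disc faces up). Stiff hinge: stays where it is left, about 1 N at the free edge moves it. Tags change places.
- tag_4_hinge (a point): Middle of tag_4's hinge axis, 117 mm above the table; x points level towards the bins, y along the rack. Its bin's centre is 95 mm along x; tags are 115 mm apart. Stop tabs and ears reach at most 8 mm above it, within 36 mm along y. Below: the fixed wooden rack, an upright board 18 mm thick, 490 mm long, top 105 mm above the table, on a 12 mm plank.
- tag_1_edge (a point): Middle of tag_1's free edge, moves with the tag. One face carries a raised disc (tag_1_c1: 32 mm across, 3 mm thick), the other a raised bar (tag_1_c2: 44 x 10 mm, 3 mm thick), both centred 30 mm from the hinge axis; disc up means in stock, bar up means reorder.
- tag_2_edge (a point): Middle of tag_2's free edge, moves with the tag. One face carries a raised disc (tag_2_c1: 32 mm across, 3 mm thick), the other a raised bar (tag_2_c2: 44 x 10 mm, 3 mm thick), both centred 30 mm from the hinge axis; disc up means in stock, bar up means reorder.
- tag_3_edge (a point): Middle of tag_3's free edge, moves with the tag. One face carries a raised disc (tag_3_c1: 32 mm across, 3 mm thick), the other a raised bar (tag_3_c2: 44 x 10 mm, 3 mm thick), both centred 30 mm from the hinge axis; disc up means in stock, bar up means reorder.
- tag_4_edge (a point): Middle of tag_4's free edge, moves with the tag. One face carries a raised disc (tag_4_c1: 32 mm across, 3 mm thick), the other a raised bar (tag_4_c2: 44 x 10 mm, 3 mm thick), both centred 30 mm from the hinge axis; disc up means in stock, bar up means reorder.
- bin_full_a: Grey plastic open bin, loose, 110 x 92 x 62 mm high, on the plank behind the upright; origin at the centre of its underside (12 mm above the table). FULL: heaped with bolts to at most 80 mm above its underside.
- bin_full_b: Grey plastic open bin, loose, 110 x 92 x 62 mm high, on the plank behind the upright; origin at the centre of its underside (12 mm above the table). FULL: heaped with flanged bushes to at most 86 mm above its underside.
- bin_low_a: Grey plastic open bin, loose, 110 x 92 x 62 mm high, on the plank behind the upright; origin at the centre of its underside (12 mm above the table). NOT full: bare.
- bin_low_b: Grey plastic open bin, loose, 110 x 92 x 62 mm high, on the plank behind the upright; origin at the centre of its underside (12 mm above the table). NOT full: two bolts left on its floor.
- screwdriver: Bystander, loose: 190 mm screwdriver lying on the table in front of the rack.
- tape_roll: Bystander, loose: cardboard core ring, 90 mm across, 25 mm high, in front of the rack; origin at its underside on the table.
- wrench: Bystander, loose: 180 mm wrench lying on the table to the front right of the rack.
- spray_can: Bystander, loose: can 60 mm across, 170 mm high, to the left of the rack; origin at its underside on the table.
- jar: Bystander, loose: closed jar 64 mm across, 80 mm high, to the left of the rack; origin at its underside on the table.
- tin: Bystander, loose: open steel tin 72 mm across, 85 mm high, to the right of the rack; origin at its underside on the table.
Things that resemble listed ones, but are neither listed nor needed, are in the scene too. Leave any green look-alike of the bin_full_a alone. Leave any red look-alike of the bin_full_b alone.

How it is judged:
By the outcome, as a careful person would: the job done as asked, in the order asked, and still so for the second after the job is handed in, with the robot touching nothing.
It also fails if it takes over 48 s, if anything falls off the work surface, if the arm or the gripper's body presses on something with over 40 N, if the wrist force passes 120 N, or if a joint passes its speed limit or range.

## Robot

A 6-joint arm with a two-finger parallel gripper is mounted at the origin on the work surface. World frame = base frame: x ahead of the robot, y to its left, z up, the work surface at z = 0. Lengths are in mm, angles in rad, forces in N, time in s.
With the tool pointing down it reaches from about 250 to 775 mm from the base axis. Payload 4 kg.
Tool frame: the origin (TCP) lies on the centre line of the jaws, within the pads' length; the fingertips stand 25 mm ahead of it and the grasp point (between the pads) lies 6 mm ahead of it (env.finger_overhang is the distance from the TCP to the fingertips, in mm); z points along the fingers, y is the line along which they close (so a half turn about z gives the same grasp; the last joint's range is limited). The gripper opens to 85 mm and grips with 20 to 120 N. Pads are 22 mm wide; open, the fingers measure 114 mm over their backs; the gripper's body (76 mm by 85 mm) begins 54 mm behind the grasp point. The pads swing forward as they close: fully open they stand 13 mm farther back than shut.
Start: joints at [-1.209, 0.087, 1.371, -0, 1.684, -0.103], TCP at [246.533, -491.667, 256.341] pointing down, gripper open.
Joint ranges: [-3.1, 3.1], [-0.76, 2.03], [0.27, 2.55], [-1.08, 4.22], [0.17, 2.65], [-2.57, 2.57]. Speed limits (rad/s): [2.79, 2.79, 3.14, 3.14, 3.14, 3.14].

## Interface

Orientations are given as a rotation vector (axis times angle).
In Python, from station import env gives the robot as it stands. The module is installed in compiled form; this text tells all that it offers.
- The arm moves only by the tool move_arm, never from a script. Its argument "increments" is a list of rows, each an object of numbers: "dx", "dy", "dz": the shift along the tool's x, y, z in mm; "ax", "ay", "az": the turn, a rotation vector about the tool's x, y, z in degrees; "hand": the finger opening in mm, from 0 to 85.4. A call has 1 to 5 rows; each row is the pose to reach, as a shift and turn from the pose commanded when the call began, along the tool's axes at that moment; what a row does not reach only later rows make up. A row lasts 1/10 s, in which the tool goes at most 50 mm and 8.59 degrees, less where a joint would pass 70% of its speed; a pose out of reach is approached as far as the arm can. A call with a gripper value outside its range is refused whole. The fingers move at their own pace and stop on an object; "squeeze" is the grip in N (left out, the last holds). Time passes only in rows, so rows that repeat a pose let the fingers close. It gives the time, the measured TCP pose, the force, the opening and the grip force at its end, in the units of the state.
- env.get_state(): the state, without advancing time (a new reading comes with each control period).
- env.camera(name): name is "side" or "top" or "wrist"; returns the picture (384x512x3 uint8, blue, green, red); there is no depth.
- env.camera_model(name): a dict with "intrinsics" (3x3 intrinsics, pixels), "k1" (the pictures are not rectified: a ray, as slopes to the right and down, at radius r is drawn at 1 + k1 r^2 times it, then the intrinsics apply), "R" (3x3) and "t" (3): a world point X has camera coordinates R X + t; the wrist camera has in their place "T_tool_cam" (4x4, takes a point from camera to tool coordinates, whose origin is the TCP and whose axes are the flange's). Camera axes: x right, y down, z forward; pixel columns grow to the right and rows downward; lengths in mm; the calibration is good to about 2 mm. A picture is of the moment at which its call begins: read the wrist's pose just before it. camera_model takes no time and is no camera call.
- env.close_job(): hands the job in; it is judged then, once.
The state is a dict: "t": time; "joint_pos": joint angles; "joint_vel": joint speeds; "effort": joint torques, N m; "tool_pos": TCP position; "orientation": TCP orientation; "force": force on the tool from outside, world axes, zero at the start; "ft_torque": the same for the moment, N m; "finger_gap": opening from 0.0 (shut) to 1.0 (fully open); "gripper_force": force on a finger pad.
Only numpy, scipy, OpenCV 4.12 (cv2) and the standard library are available. Lean on these libraries where they do the work, as an engineer would, in place of code of your own. Each camera call takes 0.05 s, during which the arm holds its last target. There are 200 camera calls.

## Working session

There is one attempt and no reset: what is moved stays moved. The work goes in short steps, Python scripts to look and compute and a tool call to move; the robot and the scene stay as the last step left them, time stands still between calls to the robot, and variables do not carry over. Pictures are saved under pics/ and viewed, at most 10 in all, crops included, and the job is handed in when it is done.

Besides the shell and the picture viewer there is one more tool, called after ">>>" in YAML: its name, and indented under it one key for each argument. move_arm: Moves the arm, as the interface text tells. Its arguments: {"type":"object","properties":{"increments":{"type":"array"},"squeeze":{"type":"number"}},"required":["increments"]}

```bash
mkdir -p pics
python3 - <<'E'
from station import env
import cv2,numpy as np
for n in("top","side"):
    im=env.camera(n); cv2.imwrite(f"pics/{n}0.png",im)
    m=env.camera_model(n); print(n,np.round(m["intrinsics"],1).tolist(),m["k1"],np.round(m["R"],3).tolist(),np.round(m["t"],1).tolist())
s=env.get_state();print(s["t"],s["orientation"],s["force"])
m=env.camera_model("wrist");print(m)
E
```

```text
top [[421.2, 0.0, 259.4], [0.0, 421.2, 190.4], [0.0, 0.0, 1.0]] -0.04690470789285046 [[0.011, -1.0, 0.0], [-0.977, -0.011, -0.213], [0.213, 0.002, -0.977]] [40.0, 523.3, 1339.0]
side [[425.7, 0.0, 254.1], [0.0, 425.7, 196.7], [0.0, 0.0, 1.0]] -0.11643801161973302 [[-0.975, -0.223, 0.006], [-0.135, 0.568, -0.812], [0.178, -0.792, -0.584]] [490.6, 128.8, 1408.2]
0.1 [-3.05510608e+00 -7.23129376e-01  4.10827724e-04] [ 0.36873677 -0.8667707   0.01311004]
{'intrinsics': array([[318.64135142,   0.        , 255.62556242],
       [  0.        , 318.64135142, 195.63018498],
       [  0.        ,   0.        ,   1.        ]]), 'k1': -0.011877129668718265, 'T_tool_cam': array([[ 9.90178521e-04, -9.56593429e-01, -2.91424142e-01,
         7.44358413e+01],
       [ 9.99999497e-01,  9.93112498e-04,  1.37851083e-04,
        -1.93675087e+00],
       [ 1.57549517e-04, -2.91424132e-01,  9.56593932e-01,
        -1.19307583e+02],
       [ 0.00000000e+00,  0.00000000e+00,  0.00000000e+00,
         1.00000000e+00]])}
```

View pics/top0.png

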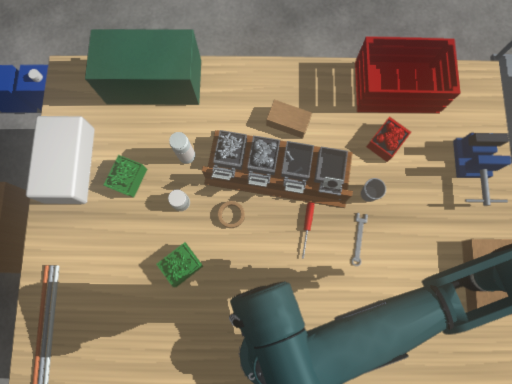

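View pics/side0.png

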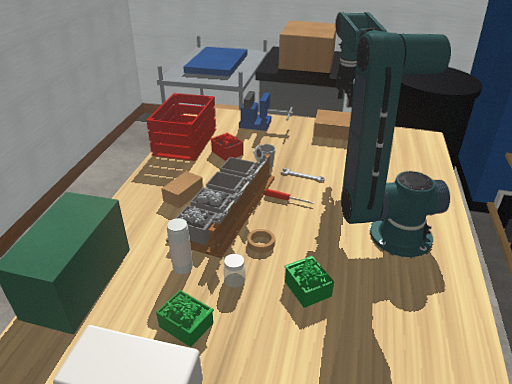

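The top view shows the rack at about (205–350, 130–205). From left to right the bins look full (230,148), full (264,155), few bolts (298,160) and bare (332,168). Look-alikes are the green bins at (125,176) and (180,264) and the red bin at (389,138), none of them on the rack. Next I take a close crop of the tags.

Run:
```python
import cv2,numpy as np
a=cv2.imread("pics/top0.png")[122:212,195:360]; b=cv2.imread("pics/side0.png")[150:260,170:290]
a=cv2.resize(a,None,fx=4.8,fy=4.8,interpolation=cv2.INTER_CUBIC);cv2.imwrite("pics/topc.png",a)
cv2.imwrite("pics/sidec.png",cv2.resize(b,None,fx=5,fy=5,interpolation=cv2.INTER_CUBIC))
```

```text
(no output)
```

View pics/topc.png

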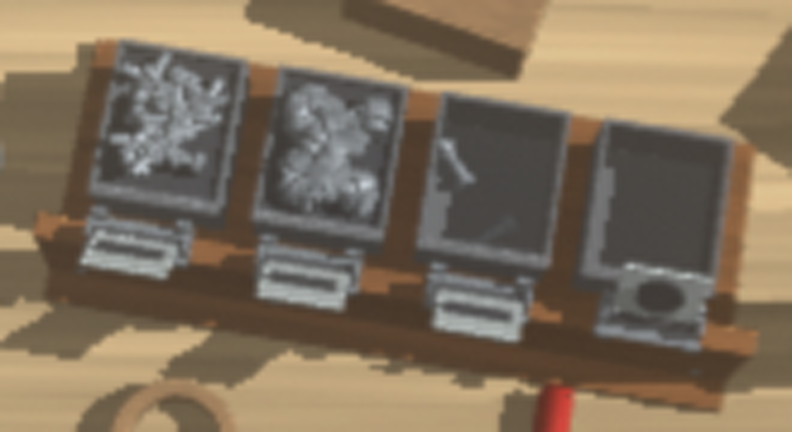

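View pics/sidec.png

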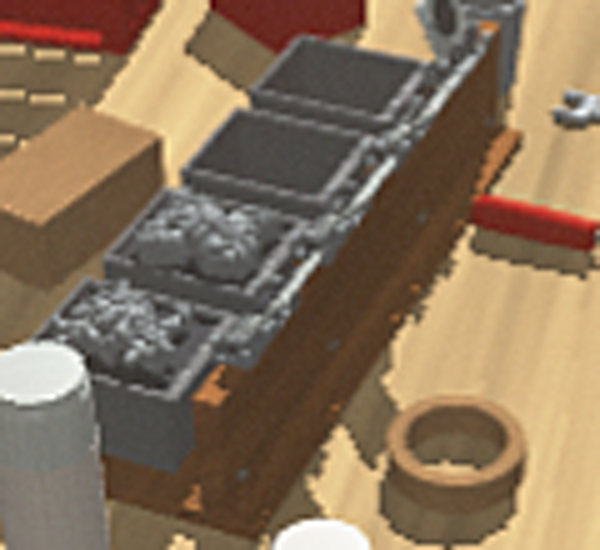

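Tags 1–3 from the left show their bar (leaning towards the robot, bars at about (222,174), (258,181), (294,187)). Tag 4 shows its disc at (332,184), leaning over the bare bin. So the left two go towards the bins, the third stays, and the rightmost goes towards the robot.

```bash
cat > h.py <<'E'
from station import env
import numpy as np,cv2
from scipy.spatial.transform import Rotation as Ro
def ray(name,px,st=None):
    m=env.camera_model(name);K=m["intrinsics"]
    d=np.array([(px[0]-K[0,2])/K[0,0],(px[1]-K[1,2])/K[1,1]]);u=d.copy()
    for _ in range(10):u=d/(1+m["k1"]*(u@u))
    v=np.array([*u,1.])
    if name=="wrist":
        T=np.array(m["T_tool_cam"]);W=Ro.from_rotvec(st["orientation"]).as_matrix()
        R=W@T[:3,:3];return W@T[:3,3]+st["tool_pos"],R@v
    R=np.array(m["R"]);return -R.T@m["t"],R.T@v
def onz(name,px,z,st=None):
    o,d=ray(name,px,st);return o+d*(z-o[2])/d[2]
def tri(o1,d1,o2,d2):
    A=np.c_[d1,-d2];s=np.linalg.lstsq(A,o2-o1,rcond=None)[0]
    a,b=o1+d1*s[0],o2+d2*s[1];return (a+b)/2,np.linalg.norm(a-b)
E
python3 - <<'E'
from h import *
P=[onz("top",(195+x/4.8,122+y/4.8),141.7) for x,y in((130,252),(303,283),(475,313),(660,296))]
print(np.round(P,1))
d=P[0]-P[2];print("rack y dir deg",np.degrees(np.arctan2(d[1],d[0])),np.linalg.norm(d))
s=env.get_state();R=Ro.from_rotvec(s["orientation"]).as_matrix();print(np.round(R,3),s["tool_pos"],s["t"])
E
```

```text
[[ 554.   162.9  141.7]
 [ 534.4   49.8  141.7]
 [ 515.7  -61.9  141.7]
 [ 528.4 -182.3  141.7]]
rack y dir deg 80.33002103968586 228.06258178040883
[[ 0.894  0.448 -0.001]
 [ 0.448 -0.894  0.002]
 [ 0.    -0.002 -1.   ]] [ 246.38328094 -491.27238061  255.21856934] 0.1
```

>>> move_arm:
  increments:
    - {"dx": 39,"dy": -22,"az": 7.26,"hand": 0}
    - {"dx": 78,"dy": -44,"az": 14.5,"hand": 0}
    - {"dx": 118,"dy": -65,"az": 21.8,"hand": 0}
    - {"dx": 157,"dy": -87,"az": 29,"hand": 0}
    - {"dx": 196,"dy": -109,"az": 36.3,"hand": 0}

```text
invalid input
```

>>> move_arm:
  increments:
    - {"dx": 19,"dy": -41,"hand": 0}
    - {"dx": 38,"dy": -82,"hand": 0}
    - {"dx": 56,"dy": -122,"hand": 0}
    - {"dx": 75,"dy": -163,"hand": 0}
    - {"dx": 94,"dy": -204,"hand": 0}

```text
invalid input
```

Run:
```python
from h import *
import pickle
env.camera("top")
s=env.get_state();im=env.camera("wrist");cv2.imwrite("pics/w1.png",im);pickle.dump(s,open("w1.pkl","wb"))
print(s["t"],s["tool_pos"],np.round(Ro.from_rotvec(s["orientation"]).as_matrix(),3).tolist(),s["force"],s["finger_gap"])
```

```text
0.15 [ 246.41851293 -491.32850491  255.36363195] [[0.894, 0.448, -0.001], [0.448, -0.894, 0.002], [0.0, -0.002, -1.0]] [ 0.07274693 -0.35205789 -0.23521814] 1.0032626288152653
```

View pics/w1.png

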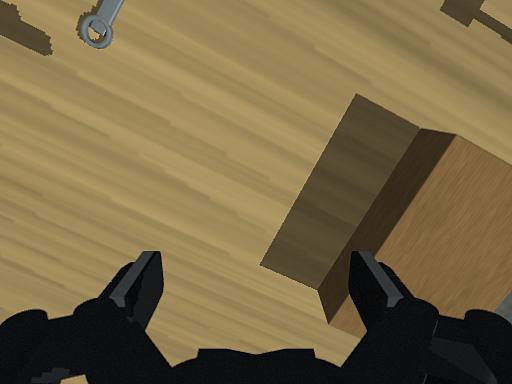

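The arm did not move, so the picture shows only the start place (table and wooden block at (400,230)). I try a small row to find what the interface rejects.

>>> move_arm:
  increments:
    - {"dx": 39,"dy": -22,"dz": 0,"ax": 0,"ay": 0,"az": 7.26,"hand": 0}
  squeeze: 20

```text
t: 0.3
tool_pos: [269.6, -456.9, 255.1]
orientation: [3.099, 0.515, -0.003]
force: [1.9, 0.7, 0.2]
finger_gap: 0.859
gripper_force: 0.0
```

>>> move_arm:
  increments:
    - {"dx": 36,"dy": -26,"dz": 0,"ax": 0,"ay": 0,"az": 5.8,"hand": 0}
    - {"dx": 72,"dy": -52,"dz": 0,"ax": 0,"ay": 0,"az": 11.6,"hand": 0}
    - {"dx": 108,"dy": -79,"dz": 0,"ax": 0,"ay": 0,"az": 17.4,"hand": 0}
    - {"dx": 144,"dy": -105,"dz": 0,"ax": 0,"ay": 0,"az": 23.2,"hand": 0}
    - {"dx": 180,"dy": -132,"dz": 0,"ax": 0,"ay": 0,"az": 29,"hand": 0}
  squeeze: 20

```text
t: 0.8
tool_pos: [398.2, -268.7, 256.2]
orientation: [3.13, -0.271, 0.0]
force: [1.1, -1.3, 0.7]
finger_gap: 0.002
gripper_force: 0.0
```

>>> move_arm:
  increments:
    - {"dx": 18,"dy": -41,"dz": 0,"ax": 0,"ay": 0,"az": 0,"hand": 0}
    - {"dx": 36,"dy": -82,"dz": 0,"ax": 0,"ay": 0,"az": 0,"hand": 0}
    - {"dx": 55,"dy": -123,"dz": 0,"ax": 0,"ay": 0,"az": 0,"hand": 0}
    - {"dx": 73,"dy": -163,"dz": 0,"ax": 0,"ay": 0,"az": 0,"hand": 0}
    - {"dx": 73,"dy": -163,"dz": 0,"ax": 0,"ay": 0,"az": 0,"hand": 0}
  squeeze: 20

```text
t: 1.3
tool_pos: [498.7, -117.4, 255.8]
orientation: [-3.129, 0.252, -0.0]
force: [0.4, -1.0, -0.6]
finger_gap: 0.003
gripper_force: 0.0
```

Run:
```python
from h import *
import pickle
env.camera("side")
s=env.get_state();im=env.camera("wrist");cv2.imwrite("pics/w2.png",im);pickle.dump(s,open("w2.pkl","wb"))
print(s["t"],s["tool_pos"],np.round(Ro.from_rotvec(s["orientation"]).as_matrix(),3).tolist(),s["force"],s["finger_gap"])
```

```text
1.35 [ 497.55083767 -119.57008804  255.83559257] [[0.987, -0.162, -0.001], [-0.162, -0.987, 0.0], [-0.001, -0.0, -1.0]] [-0.24138387  0.25169251 -0.30066461] 0.0010467352917903471
```

View pics/w2.png

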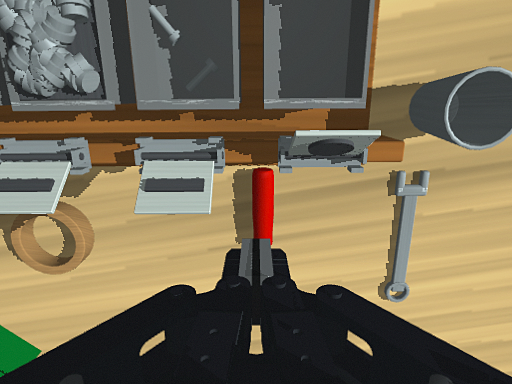

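The wrist view shows tag 4's free edge at (297–381,132) leaning over the bare bin with its disc up at (330,148). Tag 3 has its free edge at (135–213,213) and its bar up at (176,185), in front of the two-bolt bin, so it is right. Now I triangulate and work out the push.

Run:
```python
from h import *
import pickle
s=pickle.load(open("w2.pkl","rb"))
for n,w,t in(("disc4",(330,148),(332.5,183.7)),("bar3",(176,185),(294,187.2))):
    p,e=tri(*ray("wrist",w,s),*ray("top",t));print(n,np.round(p,1),round(e,1))
e4=onz("wrist",(339,132),154,s);e3=onz("wrist",(174,213),154,s)
print("edges on z154",e4.round(1),e3.round(1))
a=onz("wrist",(0,134),105,s);b=onz("wrist",(370,138),105,s)
yaw=np.arctan2(*( (a-b)[[1,0]]));print("board yaw",np.degrees(yaw))
th=np.radians(-9.67);X=np.array([np.cos(th),np.sin(th)]);Y=np.array([-X[1],X[0]])
h4=e4[:2]-37*X;h3=e3[:2]+37*X
print("h4",h4,"h3",h3,"diff in rack",(h3-h4)@X,(h3-h4)@Y)
for y in(h3+115*Y,h3+230*Y):print("h2,h1",y)
```

```text
disc4 [ 527.5 -179.8  143.8] 4.3
bar3 [516.8 -61.  141. ] 2.9
edges on z154 [ 539.3 -182.6  154. ] [500.  -57.3 154. ]
board yaw 80.04161112203609
h4 [ 502.79016541 -176.37407737] h3 [536.48768659 -63.4708333 ] diff in rack 14.254007709165867 116.95934643737137
h2,h1 [555.80460958  49.8951955 ]
h2,h1 [575.12153257 163.2612243 ]
```

>>> move_arm:
  increments:
    - {"dx": 34,"dy": 18,"dz": 0,"ax": 0,"ay": 0,"az": 0,"hand": 0}
    - {"dx": 68,"dy": 37,"dz": 0,"ax": 0,"ay": 0,"az": 0,"hand": 0}
    - {"dx": 102,"dy": 55,"dz": 0,"ax": 0,"ay": 0,"az": 0,"hand": 0}
    - {"dx": 102,"dy": 55,"dz": 45,"ax": 0,"ay": 0,"az": 0,"hand": 0}
    - {"dx": 102,"dy": 55,"dz": 90,"ax": 0,"ay": 0,"az": 0,"hand": 0}
  squeeze: 20

```text
t: 1.9
tool_pos: [589.2, -196.5, 166.9]
orientation: [3.128, -0.269, 0.007]
force: [-0.5, 0.1, 0.3]
finger_gap: -0.004
gripper_force: 0.0
```

>>> move_arm:
  increments:
    - {"dx": 0,"dy": 0,"dz": 0,"ax": 0,"ay": 0,"az": 0,"hand": 0}
    - {"dx": -17,"dy": 0,"dz": 0,"ax": 0,"ay": 0,"az": 0,"hand": 0}
    - {"dx": -34,"dy": 0,"dz": 0,"ax": 0,"ay": 0,"az": 0,"hand": 0}
    - {"dx": -50,"dy": 0,"dz": 0,"ax": 0,"ay": 0,"az": 0,"hand": 0}
    - {"dx": -65,"dy": 0,"dz": 0,"ax": 0,"ay": 0,"az": 0,"hand": 0}
  squeeze: 20

```text
t: 2.4
tool_pos: [524.4, -183.8, 170.1]
orientation: [3.128, -0.266, 0.009]
force: [1.2, -0.5, -0.3]
finger_gap: 0.001
gripper_force: 0.4
```

>>> move_arm:
  increments:
    - {"dx": -3,"dy": 0,"dz": 0,"ax": 0,"ay": 0,"az": 0,"hand": 0}
    - {"dx": -6,"dy": 0,"dz": 0,"ax": 0,"ay": 0,"az": 0,"hand": 0}
    - {"dx": -9,"dy": 0,"dz": 0,"ax": 0,"ay": 0,"az": 0,"hand": 0}
    - {"dx": -9,"dy": 0,"dz": 0,"ax": 0,"ay": 0,"az": 0,"hand": 0}
  squeeze: 20

```text
t: 2.8
tool_pos: [515.4, -181.0, 166.9]
orientation: [3.13, -0.264, 0.001]
force: [0.7, 0.5, 1.1]
finger_gap: 0.001
gripper_force: 0.3
```

>>> move_arm:
  increments:
    - {"dx": -3,"dy": 0,"dz": 0,"ax": 0,"ay": 0,"az": 0,"hand": 0}
    - {"dx": -6,"dy": 0,"dz": 0,"ax": 0,"ay": 0,"az": 0,"hand": 0}
    - {"dx": -6,"dy": 0,"dz": 0,"ax": 0,"ay": 0,"az": 0,"hand": 0}
  squeeze: 20

```text
t: 3.1
tool_pos: [509.7, -179.6, 166.5]
orientation: [3.13, -0.263, 0.002]
force: [1.5, -1.7, 1.3]
finger_gap: 0.0
gripper_force: 0.8
```

>>> move_arm:
  increments:
    - {"dx": -3,"dy": 0,"dz": 0,"ax": 0,"ay": 0,"az": 0,"hand": 0}
    - {"dx": -3,"dy": 0,"dz": 0,"ax": 0,"ay": 0,"az": 0,"hand": 0}
  squeeze: 20

```text
t: 3.3
tool_pos: [508.3, -179.5, 167.6]
orientation: [3.13, -0.263, 0.01]
force: [4.8, -0.5, 0.4]
finger_gap: 0.001
gripper_force: 2.4
```

>>> move_arm:
  increments:
    - {"dx": -2,"dy": 0,"dz": 0,"ax": 0,"ay": 0,"az": 0,"hand": 0}
    - {"dx": -4,"dy": 0,"dz": 0,"ax": 0,"ay": 0,"az": 0,"hand": 0}
    - {"dx": -4,"dy": 0,"dz": 0,"ax": 0,"ay": 0,"az": 0,"hand": 0}
  squeeze: 20

```text
t: 3.6
tool_pos: [506.4, -179.3, 168.9]
orientation: [3.128, -0.263, 0.019]
force: [10.3, -1.3, 2.2]
finger_gap: -0.0
gripper_force: 4.3
```

>>> move_arm:
  increments:
    - {"dx": 14,"dy": 0,"dz": 0,"ax": 0,"ay": 0,"az": 0,"hand": 0}
    - {"dx": 14,"dy": 0,"dz": -31,"ax": 0,"ay": 0,"az": 0,"hand": 0}
    - {"dx": 14,"dy": 0,"dz": -62,"ax": 0,"ay": 0,"az": 0,"hand": 0}
  squeeze: 20

```text
t: 3.9
tool_pos: [515.1, -180.3, 227.0]
orientation: [-3.129, 0.263, 0.009]
force: [0.8, -0.4, -0.0]
finger_gap: -0.001
gripper_force: 0.0
```

>>> move_arm:
  increments:
    - {"dx": -16,"dy": -46,"dz": 0,"ax": 0,"ay": 0,"az": 0,"hand": 0}
    - {"dx": -32,"dy": -93,"dz": 0,"ax": 0,"ay": 0,"az": 0,"hand": 0}
    - {"dx": -48,"dy": -140,"dz": 0,"ax": 0,"ay": 0,"az": 0,"hand": 0}
    - {"dx": -64,"dy": -187,"dz": 0,"ax": 0,"ay": 0,"az": 0,"hand": 0}
    - {"dx": -80,"dy": -234,"dz": 0,"ax": 0,"ay": 0,"az": 0,"hand": 0}
  squeeze: 20

```text
t: 4.4
tool_pos: [475.1, 64.8, 228.0]
orientation: [3.13, -0.264, -0.002]
force: [1.6, -0.9, 0.2]
finger_gap: 0.001
gripper_force: 0.0
```

Run:
```python
from h import *
import pickle
env.camera("top");env.camera("top");t=env.camera("top");cv2.imwrite("pics/top2.png",t)
s=env.get_state();im=env.camera("wrist");cv2.imwrite("pics/w3.png",im);pickle.dump(s,open("w3.pkl","wb"))
print(s["t"],s["tool_pos"],np.round(Ro.from_rotvec(s["orientation"]).as_matrix(),3).tolist(),s["force"],s["finger_gap"])
```

```text
4.55 [475.25317998  65.73961571 228.07939999] [[0.987, -0.161, -0.001], [-0.161, -0.987, -0.0], [-0.001, 0.001, -1.0]] [ 0.2105804  -0.67411178  0.74240599] 0.0014106472835275464
```

View pics/w3.png

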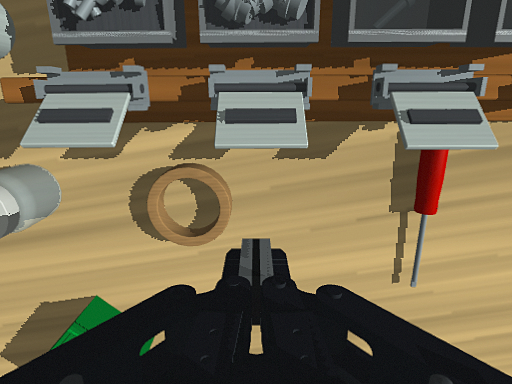

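Tags 1, 2 and 3 show their bars, with free edges at rows 145–148 and centres (74,146), (262,147), (449,147): all at the same angle. Nothing stands between the finger and tag 2.

Run:
```python
from h import *
import pickle
s=pickle.load(open("w3.pkl","rb"));R=Ro.from_rotvec(s["orientation"]).as_matrix()
for e in((74,146),(262,147),(449,147)):
    p=onz("wrist",e,154,s);print(p.round(1),"tool delta",(R.T@(p-s["tool_pos"])).round(1))
```

```text
[538.4 168.9 154. ] tool delta [  45.8 -112.    74. ]
[519.4  56.2 154. ] tool delta [45.2  2.2 74. ]
[501.2 -56.2 154. ] tool delta [ 45.4 116.1  74.1]
```

>>> move_arm:
  increments:
    - {"dx": 0,"dy": 2,"dz": 32,"ax": 0,"ay": 0,"az": 0,"hand": 0}
    - {"dx": 0,"dy": 2,"dz": 63,"ax": 0,"ay": 0,"az": 0,"hand": 0}
    - {"dx": 0,"dy": 2,"dz": 63,"ax": 0,"ay": 0,"az": 0,"hand": 0}
    - {"dx": 14,"dy": 2,"dz": 63,"ax": 0,"ay": 0,"az": 0,"hand": 0}
    - {"dx": 28,"dy": 2,"dz": 63,"ax": 0,"ay": 0,"az": 0,"hand": 0}
  squeeze: 20

```text
t: 5.1
tool_pos: [504.6, 55.0, 166.6]
orientation: [3.13, -0.267, 0.001]
force: [0.2, 0.3, 0.1]
finger_gap: -0.002
gripper_force: 0.0
```

>>> move_arm:
  increments:
    - {"dx": 12,"dy": 0,"dz": 0,"ax": 0,"ay": 0,"az": 0,"hand": 0}
    - {"dx": 22,"dy": 0,"dz": 0,"ax": 0,"ay": 0,"az": 0,"hand": 0}
    - {"dx": 32,"dy": 0,"dz": 0,"ax": 0,"ay": 0,"az": 0,"hand": 0}
    - {"dx": 42,"dy": 0,"dz": 0,"ax": 0,"ay": 0,"az": 0,"hand": 0}
    - {"dx": 50,"dy": 0,"dz": 0,"ax": 0,"ay": 0,"az": 0,"hand": 0}
  squeeze: 20

```text
t: 5.6
tool_pos: [553.7, 47.9, 165.2]
orientation: [3.13, -0.264, -0.001]
force: [-0.0, 0.3, -0.6]
finger_gap: -0.003
gripper_force: 0.4
```

>>> move_arm:
  increments:
    - {"dx": 3,"dy": 0,"dz": 0,"ax": 0,"ay": 0,"az": 0,"hand": 0}
    - {"dx": 6,"dy": 0,"dz": 0,"ax": 0,"ay": 0,"az": 0,"hand": 0}
    - {"dx": 6,"dy": 0,"dz": 0,"ax": 0,"ay": 0,"az": 0,"hand": 0}
  squeeze: 20

```text
t: 5.9
tool_pos: [559.2, 47.2, 165.2]
orientation: [3.13, -0.263, 0.0]
force: [-0.1, 0.4, -0.2]
finger_gap: 0.003
gripper_force: 0.0
```

>>> move_arm:
  increments:
    - {"dx": 3,"dy": 0,"dz": 0,"ax": 0,"ay": 0,"az": 0,"hand": 0}
    - {"dx": 5,"dy": 0,"dz": 0,"ax": 0,"ay": 0,"az": 0,"hand": 0}
    - {"dx": 5,"dy": 0,"dz": 0,"ax": 0,"ay": 0,"az": 0,"hand": 0}
  squeeze: 20

```text
t: 6.2
tool_pos: [563.3, 46.5, 165.4]
orientation: [-3.13, 0.263, 0.003]
force: [-3.7, 0.4, 1.8]
finger_gap: -0.0
gripper_force: 1.9
```

>>> move_arm:
  increments:
    - {"dx": 2,"dy": 0,"dz": 0,"ax": 0,"ay": 0,"az": 0,"hand": 0}
    - {"dx": 4,"dy": 0,"dz": 0,"ax": 0,"ay": 0,"az": 0,"hand": 0}
    - {"dx": 4,"dy": 0,"dz": 0,"ax": 0,"ay": 0,"az": 0,"hand": 0}
  squeeze: 20

```text
t: 6.5
tool_pos: [563.8, 46.5, 165.3]
orientation: [-3.13, 0.263, 0.017]
force: [-13.4, 1.9, 7.1]
finger_gap: -0.002
gripper_force: 7.4
```

>>> move_arm:
  increments:
    - {"dx": -30,"dy": 0,"dz": 0,"ax": 0,"ay": 0,"az": 0,"hand": 0}
    - {"dx": -70,"dy": 0,"dz": 0,"ax": 0,"ay": 0,"az": 0,"hand": 0}
    - {"dx": -93,"dy": -30,"dz": 0,"ax": 0,"ay": 0,"az": 0,"hand": 0}
    - {"dx": -93,"dy": -74,"dz": 0,"ax": 0,"ay": 0,"az": 0,"hand": 0}
    - {"dx": -93,"dy": -114,"dz": 0,"ax": 0,"ay": 0,"az": 0,"hand": 0}
  squeeze: 20

```text
t: 7.0
tool_pos: [495.3, 174.8, 166.0]
orientation: [-3.13, 0.265, -0.005]
force: [0.4, -0.4, -0.2]
finger_gap: 0.001
gripper_force: 0.0
```

>>> move_arm:
  increments:
    - {"dx": 0,"dy": 0,"dz": 0,"ax": 0,"ay": 0,"az": 0,"hand": 0}
    - {"dx": 14,"dy": 0,"dz": 0,"ax": 0,"ay": 0,"az": 0,"hand": 0}
    - {"dx": 28,"dy": 0,"dz": 0,"ax": 0,"ay": 0,"az": 0,"hand": 0}
    - {"dx": 40,"dy": 0,"dz": 0,"ax": 0,"ay": 0,"az": 0,"hand": 0}
    - {"dx": 50,"dy": 0,"dz": 0,"ax": 0,"ay": 0,"az": 0,"hand": 0}
  squeeze: 20

```text
t: 7.5
tool_pos: [546.0, 163.8, 165.2]
orientation: [3.13, -0.267, -0.0]
force: [-0.5, 0.6, -0.3]
finger_gap: 0.002
gripper_force: 0.5
```

>>> move_arm:
  increments:
    - {"dx": 10,"dy": 0,"dz": 0,"ax": 0,"ay": 0,"az": 0,"hand": 0}
    - {"dx": 20,"dy": 0,"dz": 0,"ax": 0,"ay": 0,"az": 0,"hand": 0}
    - {"dx": 28,"dy": 0,"dz": 0,"ax": 0,"ay": 0,"az": 0,"hand": 0}
    - {"dx": 34,"dy": 0,"dz": 0,"ax": 0,"ay": 0,"az": 0,"hand": 0}
    - {"dx": 34,"dy": 0,"dz": 0,"ax": 0,"ay": 0,"az": 0,"hand": 0}
  squeeze: 20

```text
t: 8.0
tool_pos: [578.9, 159.4, 165.1]
orientation: [3.13, -0.264, 0.001]
force: [-0.1, -0.5, 0.1]
finger_gap: -0.001
gripper_force: 0.0
```

>>> move_arm:
  increments:
    - {"dx": 3,"dy": 0,"dz": 0,"ax": 0,"ay": 0,"az": 0,"hand": 0}
    - {"dx": 6,"dy": 0,"dz": 0,"ax": 0,"ay": 0,"az": 0,"hand": 0}
    - {"dx": 6,"dy": 0,"dz": 0,"ax": 0,"ay": 0,"az": 0,"hand": 0}
  squeeze: 20

```text
t: 8.3
tool_pos: [581.3, 159.2, 165.3]
orientation: [3.13, -0.262, -0.011]
force: [-7.8, 0.2, 4.5]
finger_gap: -0.003
gripper_force: 4.2
```

>>> move_arm:
  increments:
    - {"dx": 2,"dy": 0,"dz": 0,"ax": 0,"ay": 0,"az": 0,"hand": 0}
    - {"dx": 3,"dy": 0,"dz": 0,"ax": 0,"ay": 0,"az": 0,"hand": 0}
    - {"dx": 3,"dy": 0,"dz": 0,"ax": 0,"ay": 0,"az": 0,"hand": 0}
  squeeze: 20

```text
t: 8.6
tool_pos: [581.6, 159.1, 165.2]
orientation: [3.13, -0.261, -0.021]
force: [-14.8, 1.7, 7.2]
finger_gap: 0.003
gripper_force: 7.7
```

>>> move_arm:
  increments:
    - {"dx": -30,"dy": 0,"dz": 0,"ax": 0,"ay": 0,"az": 0,"hand": 0}
    - {"dx": -70,"dy": 0,"dz": 0,"ax": 0,"ay": 0,"az": 0,"hand": 0}
    - {"dx": -93,"dy": 0,"dz": -30,"ax": 0,"ay": 0,"az": 0,"hand": 0}
    - {"dx": -93,"dy": 0,"dz": -70,"ax": 0,"ay": 0,"az": 0,"hand": 0}
    - {"dx": -93,"dy": 40,"dz": -90,"ax": 0,"ay": 0,"az": 0,"hand": 0}
  squeeze: 20

```text
t: 9.1
tool_pos: [488.8, 137.2, 258.9]
orientation: [-3.128, 0.253, -0.01]
force: [1.1, -1.6, -0.8]
finger_gap: -0.004
gripper_force: 0.0
```

>>> move_arm:
  increments:
    - {"dx": 0,"dy": 45,"dz": 0,"ax": 0,"ay": 0,"az": 0,"hand": 0}
    - {"dx": 0,"dy": 90,"dz": 0,"ax": 0,"ay": 0,"az": 0,"hand": 0}
    - {"dx": 0,"dy": 130,"dz": 0,"ax": 0,"ay": 0,"az": 0,"hand": 0}
    - {"dx": 0,"dy": 130,"dz": 0,"ax": 0,"ay": 0,"az": 0,"hand": 0}
  squeeze: 20

```text
t: 9.5
tool_pos: [466.2, 2.2, 255.9]
orientation: [3.127, -0.273, 0.003]
force: [-0.1, 0.9, 0.7]
finger_gap: -0.003
gripper_force: 0.0
```

Run:
```python
from h import *
import pickle
t=env.camera("top")
s=env.get_state();im=env.camera("wrist");pickle.dump(s,open("w4.pkl","wb"))
a=cv2.resize(t[122:212,195:360],(512,279),interpolation=cv2.INTER_CUBIC)
cv2.imwrite("pics/w4.png",np.vstack([im[:310],a]))
print(s["t"],s["tool_pos"],s["force"])
```

```text
9.55 [466.55827313   4.30081349 255.7726529 ] [ 0.49831719 -0.03184198  0.29703799]
```

View pics/w4.png

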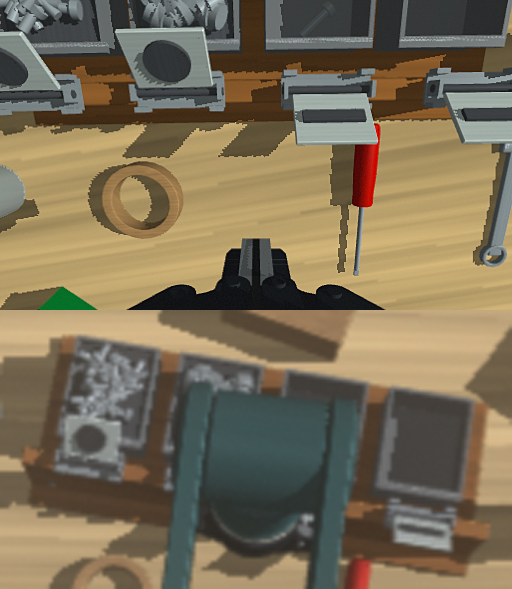

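Tags 1 and 2 now show their discs over the full bins (edges at rows 31–34). Tags 3 and 4 show their bars with free edges level at rows 142–143, and each push ended at 10–15 N against a stop. Nothing else has shifted and the gripper is clear, so I hand the job in.

```bash
python3 -c "
from station import env
print(env.close_job())"
```

```text
the job is handed in; nothing more can be done
None
```

I set all four tags and handed the job in at about 9.6 s: the two left tags (full bins) are disc up, the rightmost (bare bin) is bar up, and the third (two-bolt bin) was already bar up, so I left it; the hand-in returned no verdict.

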